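Show the blue thread to the tailor on the video call

ROBOT

A 6-joint arm with a two-finger parallel gripper is mounted at the origin on a cart in front of the work surface, level with it; the furniture and walls round the work are solid. World frame = base frame: x ahead of the robot, y to its left, z up, the work surface at z = 0. Lengths are in m, angles in rad, forces in N, time in s.
With the tool pointing down it reaches from about 0.35 to 0.975 m from the base axis. Payload 4.9 kg.
Tool frame: the origin (TCP) lies at the very end of the fingers, on their centre line; the grasp point (between the pads) lies 19 mm behind it (ctrl.pinch_z is the distance from the TCP to the grasp point, in m); z points along the fingers, y is the direction in which the jaws open and shut (so a half turn about z gives the same grasp; the last joint's range is limited). The gripper opens to 85 mm and grips with 20 to 120 N. Pads are 22 mm wide; open, the fingers measure 114 mm over their backs; the gripper's body (76 mm by 85 mm) begins 54 mm behind the grasp point. The pads swing forward as they close: fully open they stand 13 mm farther back than shut.
Start: joints at [-1.418, 0.053, 1.613, -0, 1.476, -0.119], TCP at [0.168, -0.602, 0.231] pointing down, gripper open.
Joint ranges: [-3.01, 3.01], [-1.01, 2.22], [0.06, 2.58], [-1.02, 4.17], [0.09, 2.62], [-3.14, 3.14]. Speed limits (rad/s): [2.57, 2.57, 3.14, 3.14, 3.14, 3.14].

INTERFACE

Orientations are given as a rotation vector (axis times angle).
In Python, from station import ctrl gives the robot as it stands.
- The arm moves only by the tool carry_out, never from a script. Its argument "series" is a list of rows, each a list of 7 numbers: the shift along the world's x, y, z each as a share of 0.025 m, from -1 to 1, then the turn, a rotation vector about the world's x, y, z each as a share of 0.1 rad, from -1 to 1, then the opening, from 0 (shut) to 1 (fully open). A call has 1 to 12 rows; each row shifts and turns the commanded pose from where the row before left it; what a row does not reach is not made up. A row lasts 1/10 s, in which the tool goes at most 50 mm and 8.59 degrees, less where a joint would pass 70% of its speed; a pose out of reach is approached as far as the arm can. A call with a number of a shift or a turn outside -1 to 1 is refused whole. A call with a gripper value outside its range is refused whole. The fingers move at their own pace and stop on an object; "grip_force" is the grip in N (left out, the last holds). Time passes only in rows, so rows that do not move let the fingers close. It gives the time, the measured TCP pose, the force and the opening at its end, in the units of the state.
- ctrl.get_obs(): the state, without advancing time (a new reading comes with each control period).
- ctrl.get_image(name): name is "scene" or "top"; returns a dict with "frame" (480x640x3 uint8, blue, green, red), "fx", "fy", "cx", "cy" (pixels), "R" (3x3) and "t" (3): a world point X has camera coordinates R X + t. Camera axes: x right, y down, z forward; pixel columns grow to the right and rows downward; lengths in m; the calibration is good to about 2 mm. A picture is of the moment at which its call begins. There is no depth.
- ctrl.finish_job(): hands the job in, once; it reports no verdict.
Trained networks look in a picture, given as the dict that the camera call returned (one of the last four; its "shot" number tells which), for a name from the list of things; names that differ only in an ending like _2 or _b are one class to them, and where a whole thing is asked for, a point or a joint stands for the part that bears it (a point fixed in the world has none). Each returns a list of dicts, best first, with "p" (0 to 1); they miss things now and then, are a little off and sometimes report something else, mostly with a low value. They report only what shows in the picture. A call takes as long as a camera call. They do not tell look-alikes from the thing itself.
- ctrl.trace(picture, name): "mask" (480x640 bool, what is visible of it) and "rect" ([left, top, width, height] as shares, 0 to 1, of the picture: columns of its width, rows of its height, round what is visible of it).
- ctrl.mark_of(picture, name): "position" ([column, row] as shares, 0 to 1, of the picture: columns of its width, rows of its height: a listed point, or the origin of a listed thing).
The state is a dict: "t": time; "q": joint angles; "dq": joint speeds; "effort": joint torques, N m; "tool_pos": TCP position; "tool_rot": TCP orientation; "contact_force": force on the tool from outside, world axes, zero at the start; "wrist_torque": the same for the moment, N m; "opening": finger opening in m.
Only numpy, scipy, OpenCV 4.12 (cv2) and the standard library are available. Lean on these libraries where they do the work, as an engineer would, in place of code of your own. Each camera call takes 0.05 s, during which the arm holds its last target.

TASK

We are on a video call with the tailor, who wants to match a thread. First turn the tablet on its stand so that its screen faces squarely to the left, along the worktop towards the thread rack (screen at right angles to the front edge), and leans back 20 degrees from upright; then lift the blue spool out of the wooden rack and hold it up in the air 15 cm straight out from the tablet's camera (at right angles to the screen), with the spool's long axis parallel to the screen's upright edges, so leaning back just as the screen does. Finish while still holding the spool there for the tailor to see; leave the other spools standing in the rack and everything else on the worktop where it is.

Things in the scene. Friction and masses are not known exactly. Their poses are not given: they have to be found in the camera images.
- swivel (a joint): Turn of the tablet stand's column about its vertical axis, rad, -0.9 to 1.9. 0: the screen faces squarely left along the worktop (+y). Positive: turned counter-clockwise seen from above, so that the screen looks more towards the robot (at 1.57 it faces -x). Friction holds it where it is left (about 0.2 N m to turn).
- lean (a joint): Lean of the tablet in its stand, rad, -0.35 to 0.9. 0: screen upright. Positive: top edge leans back, away from the side that the screen faces (0.349 = 20 degrees back). Friction holds it where it is left (about 0.3 N m to tilt).
- tilt_axis (a point): The tablet's tilt axis where it crosses the swivel axis: on the stand's column, 132 mm above the worktop, always straight above the middle of the foot. The tilt axis is level and turns with the swivel. The foot is a fixed aluminium disc, 128 mm across, 13 mm high.
- top_edge (a point): Middle of the top edge (mid-thickness) of the tablet, a black slab 212 wide, 137 high, 12 mm thick; own axes x: from screen to back, y: along the width, z: up the screen. Relative to the tilt axis it lies 27 mm to the screen side and 68.5 mm up the slab, about 0.2 m above the worktop. Free to pinch from above. Behind, shelves begin at x = 0.70, 0.24 m up.
- camera (a point): The tablet's camera, a small round lens in the middle of the bezel above the screen, 10 mm below the top edge, on the front face. Same axes as the tablet: it looks along its own -x, at right angles to the screen; z is up along the screen's upright edges.
- rack: Wooden thread rack, fixed: a light wooden block 56 x 216 x 22 mm (x, y, z), origin in the middle of its underside. In its top are four round wells, 31 mm across and 12 mm deep, in a row at y = -81, -27, 27 and 81 mm; a spool stands on end in three of them and sticks out 31 mm above the block's top.
- spool_blue: Spool of blue thread with pale wooden ends, 28 mm diameter, 43 mm long, 30 g, standing on end in a well of the rack, 10 mm above the worktop. Origin: middle of its lower end; z along its axis.
- spool_mid (a point): Centre of the blue spool, 21.5 mm from its ends on its axis.
- spool_red: Spool of dark red thread, same size, standing in the rack. Origin: middle of its lower end. Stays there.
- spool_white: Spool of white thread, same size, standing in the rack. Origin: middle of its lower end. Stays there.
- scissors: Green-handled scissors lying in the middle, towards the back, 206 x 84 x 11 mm, origin in the middle. Stays.
- wax_pot: Round low tin, 91 mm diameter, 44 mm high, at the back. Stays.
- soap_box: Small red carton, 47 x 64 x 44 mm, at the back behind the tablet. Stays.
- jug_blue: Blue detergent jug with red cap, 83 x 125 x 236 mm, at the back left. Fixed.
Things that resemble listed ones, but are neither listed nor needed, are in the scene too. Leave any orange or pink look-alike of the spool_white alone.

How it is judged:
On the way, in this order (a step that is already met when the one before it is completed fails the run):
1. the tablet's screen faces squarely left along the worktop (within 6 degrees) and leans back 20 degrees (within 5) (value of joint swivel between -0.105 and 0.105 rad and value of joint lean between 0.262 and 0.436 rad), for 0.3 s.
2. the blue spool is lifted clear of the rack, in the fingers (height (world z) of spool_blue above 0.06 m and contact force between spool_blue and the fingers above 0.5 N), for 0.2 s.
At the end, for the whole second after the job is handed in: Tablet faces left along worktop within 6 deg and leans back 20 deg within 5. Blue spool in the fingers, still, centre 150 mm (within 25) out from the camera, within 25 mm of its axis sideways and in height, parallel to the screen's uprights within 9 deg. Other spools stand in the rack (all of step 1 and x of spool_mid in the frame of camera between -0.175 and -0.125 m and y of spool_mid in the frame of camera between -0.025 and 0.025 m and z of spool_mid in the frame of camera between -0.025 and 0.025 m and angle between the z axis of spool_blue and the z axis of camera, either way round below 0.16 rad and contact force between spool_blue and the fingers above 0.5 N and linear speed of spool_blue below 0.03 m/s and angle between each of spool_red, spool_white's own z axis and vertical below 0.2 rad and height (world z) of each of spool_red, spool_white below 0.02 m); the arm keeps its last pose, push and grip.
It fails at once if the red or the white spool is moved more than 20 mm (distance of any of spool_red, spool_white from where it was at the start of the episode above 0.02 m).
It fails at once if the scissors, the round tin or the red carton is moved more than 25 mm (distance of any of scissors, wax_pot, soap_box from where it was at the start of the episode above 0.025 m).
It also fails if it takes over 54 s, if anything falls off the work surface, if the arm or the gripper's body presses on something with over 40 N, if the wrist force passes 120 N, or if a joint passes its speed limit or range.

## Working session

There is one attempt and no reset: what is moved stays moved. The work goes in short steps, Python scripts to look and compute and a tool call to move; the robot and the scene stay as the last step left them, time stands still between calls to the robot, and variables do not carry over. Pictures are saved under pics/ and viewed, and the job is handed in when it is done.

Besides the shell and the picture viewer there is one more tool, called after "Emit:" as name(argument=value, ...) on one line, values as JSON. carry_out: Moves the arm, as the interface text tells. Shift numbers are shares of 0.025 m and turn numbers shares of 0.1 rad, none past 1 either way. Its arguments: {"type":"object","properties":{"series":{"type":"array"},"grip_force":{"type":"number"}},"required":["series"]}

```bash
ls; mkdir -p pics; python3 - <<'E'
from station import ctrl
import cv2,numpy as np
print(ctrl.get_obs())
for n in ("scene","top"):
    p=ctrl.get_image(n); cv2.imwrite(f"pics/{n}0.png",p["frame"])
    print(n,{k:np.round(v,4).tolist() if not np.isscalar(v) else v for k,v in p.items() if k!="frame"})
    for nm in ("top_edge","camera","tilt_axis","rack","spool_blue","spool_mid","spool_red","spool_white"):
        r=ctrl.mark_of(p,nm); print(nm,[(round(a["p"],2),np.round(np.array(a["position"])*[640,480],1).tolist()) for a in r[:4]])
E
```

```text
pics
{'t': 0.0, 'q': array([-1.41803014e+00,  5.33343893e-02,  1.61428076e+00, -1.50781897e-05,
        1.47598164e+00, -1.19015023e-01]), 'dq': array([ 6.98411914e-04, -1.76651025e-03, -9.67187648e-04,  1.13483014e-03,
       -1.56635033e-03,  6.91124628e-05]), 'effort': array([ 9.18160440e-04, -3.93683410e+01, -3.70174026e+01, -3.44750208e-05,
        7.13213172e-03,  8.12741490e-06]), 'tool_pos': array([ 0.16767321, -0.6014527 ,  0.23008485]), 'tool_rot': array([-3.11064510e+00, -4.25331029e-01,  7.66472106e-05]), 'contact_force': array([-0.0115762 ,  0.68078868,  0.40246136]), 'wrist_torque': array([-0.0182583 ,  0.03455191,  0.02597359]), 'opening': 0.08544110128320018}
scene {'fx': 481.1986317233949, 'fy': 481.1986317233949, 'cx': 328.0825357396309, 'cy': 242.61738276236844, 'R': [[-0.7555, -0.655, 0.0114], [-0.4689, 0.5285, -0.7076], [0.4575, -0.54, -0.7065]], 't': [0.435, 0.3424, 1.1299], 'shot': 1}
top_edge [(0.6, [431.7, 182.1])]
camera [(0.9, [431.2, 188.9]), (0.43, [271.8, 353.8])]
tilt_axis [(0.66, [425.4, 198.6])]
rack [(0.8, [295.9, 335.6]), (0.64, [307.9, 329.2])]
spo
[... 164 characters left out ...]
0.57, [257.0, 388.0]), (0.57, [324.3, 313.5])]
top {'fx': 597.4405605562865, 'fy': 597.4405605562865, 'cx': 316.9827708174766, 'cy': 237.41822431518293, 'R': [[-0.0824, -0.9966, -0.0008], [-0.9565, 0.0793, -0.2809], [0.28, -0.0223, -0.9597]], 't': [0.114, 0.5369, 1.4117], 'shot': 2}
top_edge [(0.55, [480.4, 248.3])]
camera [(0.94, [475.1, 252.9])]
tilt_axis [(0.74, [480.9, 248.7]), (0.67, [361.1, 234.9])]
rack [(0.92, [257.1, 274.7]), (0.52, [479.4, 245.8])]
spool_blue [(0.51, [287.0, 277.6])]
spool_mid [(0.64, [293.3, 274.6])]
spool_red [(0.71, [267.3, 274.8]), (0.16, [478.4, 251.2])]
spool_white [(0.67, [206.1, 239.8]), (0.64, [291.6, 280.1]), (0.6, [191.1, 286.0]), (0.53, [201.5, 314.1])]
```

View pics/scene0.png

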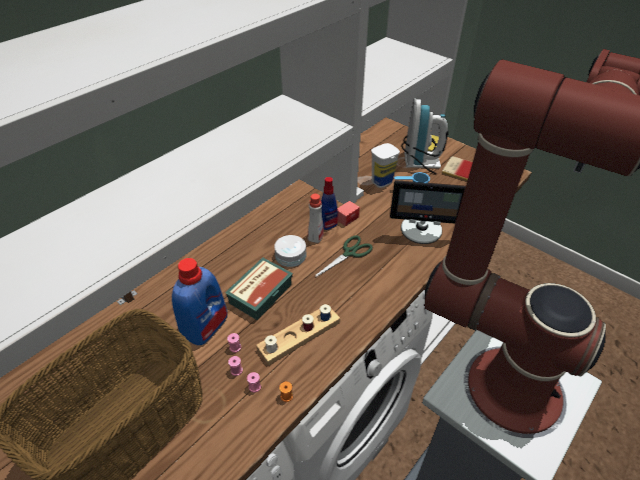

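View pics/top0.png

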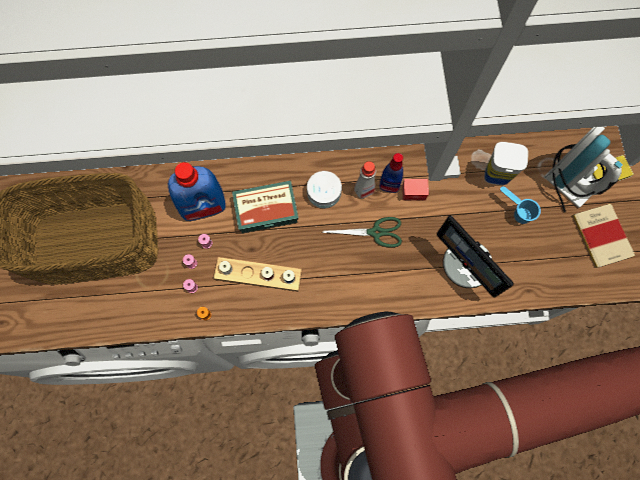

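```bash
cat > h.py <<'E'
import numpy as np,cv2
from station import ctrl
def proj(p,X):
    X=np.atleast_2d(X); c=X@np.array(p["R"]).T+np.array(p["t"])
    return np.c_[p["fx"]*c[:,0]/c[:,2]+p["cx"],p["fy"]*c[:,1]/c[:,2]+p["cy"]]
def ray(p,uv):
    R=np.array(p["R"]);t=np.array(p["t"]);d=R.T@np.array([(uv[0]-p["cx"])/p["fx"],(uv[1]-p["cy"])/p["fy"],1]);return -R.T@t,d
def atz(p,uv,z):
    o,d=ray(p,uv);return o+d*(z-o[2])/d[2]
def tri(ps,uvs):
    A=np.zeros((3,3));b=np.zeros(3)
    for p,uv in zip(ps,uvs):
        o,d=ray(p,uv);d=d/np.linalg.norm(d);M=np.eye(3)-np.outer(d,d);A+=M;b+=M@o
    return np.linalg.solve(A,b)
def tabR(s,l):
    # local x: screen->back (-y at s=0), z up; y=z cross x
    Z=np.array([[np.cos(s),-np.sin(s),0],[np.sin(s),np.cos(s),0],[0,0,1]])
    x0=np.array([0,-1,0.]);z0=np.array([0,0,1.])
    x=np.cos(l)*x0-np.sin(l)*z0; z=np.cos(l)*z0+np.sin(l)*x0
    y=np.cross(z,x); return Z@np.c_[x,y,z]
def tab(fx,fy,s,l):
    R=tabR(s,l);o=np.array([fx,fy,.132]);return R,o
def top_edge(P): R,o=tab(*P);return o+R@[-.027,0,.0685]
def cam(P): R,o=tab(*P);return o+R@[-.033,0,.0585]
def corners(P):
    R,o=tab(*P);c=[]
    for a in(-.033,-.021):
        for b in(-.106,.106):
            for d in(-.0685,.0685): c.append(o+R@[a,b,d])
    return np.array(c)
def hullmask(p,P):
    h=cv2.convexHull(proj(p,corners(P)).astype(np.float32))
    m=np.zeros((480,640),np.uint8);cv2.fillConvexPoly(m,np.round(h*16).astype(np.int32),1,shift=4);return m>0
def cost(P,ps,ms):
    c=0
    for p,m in zip(ps,ms):
        h=hullmask(p,P);c+=1-(h&m).sum()/(h|m).sum()
    return c
def crop(p,box,f,name):
    a=p["frame"][box[1]:box[3],box[0]:box[2]];cv2.imwrite("pics/"+name,cv2.resize(a,None,fx=f,fy=f,interpolation=cv2.INTER_CUBIC))
E
python3 - <<'E'
from h import *
from scipy.optimize import minimize,differential_evolution
s=ctrl.get_image("scene");t=ctrl.get_image("top")
print(-np.array(s["R"]).T@s["t"],-np.array(t["R"]).T@t["t"])
crop(s,(370,160,490,260),6,"s_tab.png");crop(t,(420,200,530,310),5,"t_tab.png");crop(t,(200,240,320,310),6,"t_rack.png");crop(s,(240,290,360,370),6,"s_rack.png")
rs=ctrl.trace(s,"camera");rt=ctrl.trace(t,"camera")
for r in rs[:3]+rt[:3]: print(round(r["p"],2),np.round(np.array(r["rect"])*[640,480,640,480]),r["mask"].sum())
np.savez("m.npz",ms=rs[0]["mask"],mt=rt[0]["mask"])
for n in("rack","spool_blue"):
  for p in(s,t):
    for r in ctrl.trace(p,n)[:2]: print(n,round(r["p"],2),np.round(np.array(r["rect"])*[640,480,640,480]),r["mask"].sum())
f=lambda P:cost(P,[t],[rt[0]["mask"]])+0.3*cost(P,[s],[rs[0]["mask"]])
r=differential_evolution(f,[(.4,.75),(-.6,-.1),(-.9,1.9),(-.35,.9)],seed=1,maxiter=120)
print(r.x,r.fun,top_edge(r.x),cam(r.x))
np.save("P0.npy",r.x)
for p,n in((s,"s"),(t,"t")):
    im=p["frame"].copy();cv2.drawContours(im,cv2.findContours(hullmask(p,r.x).astype(np.uint8),0,2)[0],-1,(0,255,0),1)
    u=proj(p,cam(r.x))[0];cv2.circle(im,(int(u[0]),int(u[1])),2,(0,0,255),-1)
    box=(370,160,490,260) if n=="s" else (420,200,530,310)
    crop({"frame":im},box,5,n+"_fit.png")
E
```

```text
[-0.02768157  0.71412446  1.03563082] [0.12767946 0.1025439  1.50580751]
0.59 [389. 184.  78.  44.] 2754
0.97 [436. 215.  73.  85.] 2378
rack 0.92 [255. 311.  83.  54.] 1401
rack 0.96 [212. 259.  88.  35.] 1521
spool_blue 0.46 [325. 306.   5.  13.] 118
[ 0.46459129 -0.31458335  0.59733161 -0.01672804] 0.07943994909491518 [ 0.44876313 -0.2913144   0.20003878] [ 0.44548306 -0.28649237  0.18993982]
```

```bash
cd pics; python3 -c "
import cv2,numpy as np
a=[cv2.resize(cv2.imread(n),(400,300)) for n in('s_fit.png','t_fit.png','s_rack.png','t_rack.png')]
cv2.imwrite('c1.png',np.vstack([np.hstack(a[:2]),np.hstack(a[2:])]))"
```

```text
(no output)
```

View pics/c1.png

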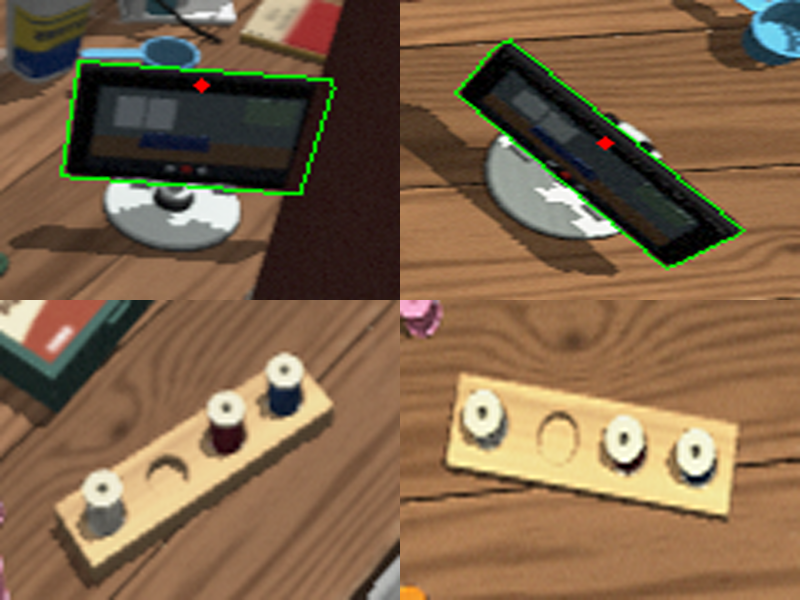

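Emit:
carry_out(series=[[0.9,0.95,0.2,0,0,0.27,1],[0.9,0.95,0.2,0,0,0.27,0.6],[0.9,0.95,0.2,0,0,0.27,0.6],[0.9,0.95,0.2,0,0,0.27,0.6],[0.9,0.95,0.2,0,0,0.27,0.6],[0.9,0.95,0.2,0,0,0.27,0.6],[0.9,0.95,0,0,0,0.27,0.6],[0.9,0.95,0,0,0,0.27,0.6],[0.9,0.95,0,0,0,0.27,0.6],[0.9,0.95,0,0,0,0.27,0.6],[0.9,0.95,0,0,0,0.27,0.6],[0.9,0.95,0,0,0,0.28,0.6]], grip_force=60)

```text
t: 2.5
tool_pos: [0.4386, -0.316, 0.2615]
tool_rot: [3.002, 0.925, 0.0]
contact_force: [0.1, -1.4, -0.2]
opening: 0.0513
```

```bash
python3 - <<'E'
from h import *
from scipy.spatial.transform import Rotation as Ro
o=ctrl.get_obs();R=Ro.from_rotvec(o["tool_rot"]).as_matrix();print(o["tool_pos"],np.arctan2(R[1,1],R[0,1]),R[:,2],o["opening"],o["q"])
s=ctrl.get_image("scene");t=ctrl.get_image("top")
crop(t,(400,180,560,320),5,"t1.png");crop(s,(350,100,510,260),5,"s1.png")
P=np.load("P0.npy");te=top_edge(P);print("target",te, (te-o["tool_pos"]))
print("spool", tri([s,t],[(325.5,308.4),(288.5,276.2)]),atz(s,(325.5,308.4),.053),atz(t,(288.5,276.2),.053))
# rack by mask
m=[r for r in [ctrl.trace(t,"rack")[0]]][0]["mask"]
c=cv2.findContours(m.astype(np.uint8),0,2)[0];c=max(c,key=cv2.contourArea)[:,0,:]
w=np.array([atz(t,u,.022)[:2] for u in c])
print("rack",cv2.minAreaRect((w*1000).astype(np.float32)))
for n,uv in(("red",(225/3.333+240,108/3.75+290)),("white",(102/3.333+240,188/3.75+290))):print(n,atz(s,uv,.053))
E
```

```text
[ 0.43859105 -0.31596658  0.26148541] -0.9729219079093815 [ 3.27854890e-04 -3.10987185e-04 -9.99999898e-01] 0.051283000189679066 [-7.61997270e-01 -1.66738345e-01  1.77338844e+00  1.35498537e-06
  1.53449068e+00  2.10924568e-01]
target [ 0.44876313 -0.2913144   0.20003878] [ 0.01017208  0.02465218 -0.06144663]
spool [0.45692889 0.14764192 0.05552664] [0.45846377 0.14625839 0.053     ] [0.45723359 0.1476064  0.053     ]
rack ((477.5306701660156, 227.54208374023438), (219.98355102539062, 62.870052337646484), 76.68386840820312)
red [0.47086734 0.20025011 0.053     ]
white [0.49486683 0.30475253 0.053     ]
```

Emit:
carry_out(series=[[0.2,0.5,-0.3,0,0,0,0.6],[0.2,0.49,-0.6,0,0,0,0.6],[0,0,-0.6,0,0,0,0.6],[0,0,-0.6,0,0,0,0.6],[0,0,0,0,0,0,0.6],[0,0,0,0,0,0,0.6]])

```text
t: 3.25
tool_pos: [0.4472, -0.2924, 0.2078]
tool_rot: [-3.002, -0.922, 0.002]
contact_force: [-0.2, -0.7, 0.5]
opening: 0.0513
```

```bash
python3 - <<'E'
from h import *
s=ctrl.get_image("scene");t=ctrl.get_image("top")
crop(t,(400,180,540,320),4,"t2.png");crop(s,(370,120,500,260),4,"s2.png")
P=np.load("P0.npy");print(top_edge(P)-ctrl.get_obs()["tool_pos"])
a=[cv2.resize(cv2.imread("pics/"+n),(400,400)) for n in('s2.png','t2.png')]
cv2.imwrite('pics/c2.png',np.hstack(a))
E
```

```text
[ 0.00083537  0.00159386 -0.0093938 ]
```

View pics/c2.png

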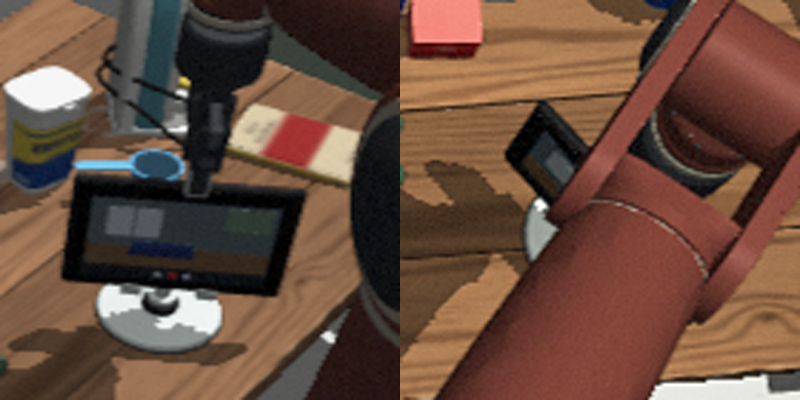

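Emit:
carry_out(series=[[0.03,0.06,-0.5,0,0,0,0.6],[0,0,-0.5,0,0,0,0.6],[0,0,-0.4,0,0,0,0.6],[0,0,0,0,0,0,0.4],[0,0,0,0,0,0,0.2],[0,0,0,0,0,0,0],[0,0,0,0,0,0,0],[0,0,0,0,0,0,0],[0,0,0,0,0,0,0]], grip_force=60)

```text
t: 4.25
tool_pos: [0.4495, -0.2922, 0.1744]
tool_rot: [2.998, 0.923, 0.003]
contact_force: [2.5, -3.8, -5.1]
opening: 0.0111
```

```bash
python3 - <<'E'
from h import *
P=np.load("P0.npy");o=np.array([P[0],P[1],.132]);p=ctrl.get_obs()["tool_pos"]
ax=lambda s,l,loc:o+tabR(s,l)@loc
loc=tabR(P[2],P[3]).T@(p-o);print(loc)
S=np.linspace(P[2],0,13);q=[ax(s,P[3],loc) for s in S];print(np.round(np.diff(q,axis=0)/.025,2).tolist(),np.diff(S)[0])
L=np.linspace(P[3],.349,10);q=[ax(0,l,loc) for l in L];print(np.round(np.diff(q,axis=0)/.025,2).tolist(),np.diff(L)[0])
E
```

```text
[-2.62623853e-02  8.74657716e-05  4.28540589e-02]
[[0.05, 0.03, 0.0], [0.05, 0.03, 0.0], [0.05, 0.02, 0.0], [0.05, 0.02, 0.0], [0.05, 0.02, 0.0], [0.05, 0.02, 0.0], [0.05, 0.01, 0.0], [0.05, 0.01, 0.0], [0.05, 0.01, 0.0], [0.05, 0.01, 0.0], [0.05, 0.0, 0.0], [0.05, 0.0, 0.0]] -0.049777633882768124
[[0.0, -0.07, 0.04], [0.0, -0.07, 0.04], [0.0, -0.07, 0.04], [0.0, -0.07, 0.03], [0.0, -0.08, 0.03], [0.0, -0.08, 0.03], [0.0, -0.08, 0.02], [0.0, -0.08, 0.02], [0.0, -0.08, 0.02]] 0.04063644943606017
```

Emit:
carry_out(series=[[0.05,0.03,0,0,0,-0.5,0],[0.05,0.03,0,0,0,-0.5,0],[0.05,0.02,0,0,0,-0.5,0],[0.05,0.02,0,0,0,-0.5,0],[0.05,0.02,0,0,0,-0.5,0],[0.05,0.02,0,0,0,-0.5,0],[0.05,0.01,0,0,0,-0.5,0],[0.05,0.01,0,0,0,-0.5,0],[0.05,0.01,0,0,0,-0.5,0],[0.05,0.01,0,0,0,-0.5,0],[0.05,0,0,0,0,-0.5,0],[0.05,0,0,0,0,-0.5,0]])

```text
t: 5.45
tool_pos: [0.4654, -0.2876, 0.1744]
tool_rot: [3.137, -0.006, 0.008]
contact_force: [8.3, -4.3, -6.9]
opening: 0.011
```

Emit:
carry_out(series=[[0,-0.07,0.04,0.4,0,0,0],[0,-0.07,0.04,0.4,0,0,0],[0,-0.07,0.04,0.4,0,0,0],[0,-0.07,0.03,0.4,0,0,0],[0,-0.08,0.03,0.4,0,0,0],[0,-0.08,0.03,0.4,0,0,0],[0,-0.08,0.02,0.4,0,0,0],[0,-0.08,0.02,0.4,0,0,0],[0,-0.08,0.02,0.45,0,0,0],[0,0,0,0,0,0,0],[0,0,0,0,0,0,0]])

```text
t: 6.55
tool_pos: [0.4657, -0.3051, 0.1818]
tool_rot: [-2.781, 0.004, -0.007]
contact_force: [7.5, -4.1, -2.3]
opening: 0.0108
```

```bash
python3 - <<'E'
from h import *
from scipy.spatial.transform import Rotation as Ro
from scipy.optimize import minimize
o=ctrl.get_obs();R=Ro.from_rotvec(o["tool_rot"]).as_matrix();print(o["tool_pos"],"\n",R,o["q"])
s=ctrl.get_image("scene");t=ctrl.get_image("top")
P=np.load("P0.npy");P[2]=0;P[3]=.349
for p,n,box in((s,"s",(370,120,500,260)),(t,"t",(400,180,540,320))):
    im=p["frame"].copy();cv2.drawContours(im,cv2.findContours(hullmask(p,P).astype(np.uint8),0,2)[0],-1,(0,255,0),1)
    crop({"frame":im},box,4,n+"3.png")
a=[cv2.resize(cv2.imread("pics/"+n),(400,400)) for n in('s3.png','t3.png')]
cv2.imwrite('pics/c3.png',np.hstack(a))
E
```

```text
[ 0.46566025 -0.30508055  0.18181238] 
 [[ 0.99998178 -0.00218273  0.00562775]
 [-0.00402825 -0.93566301  0.3528718 ]
 [ 0.00449545 -0.35288804 -0.93565475]] [-0.83685637  0.07907732  1.69998924  0.24334996  1.63003923  0.71877906]
```

View pics/c3.png

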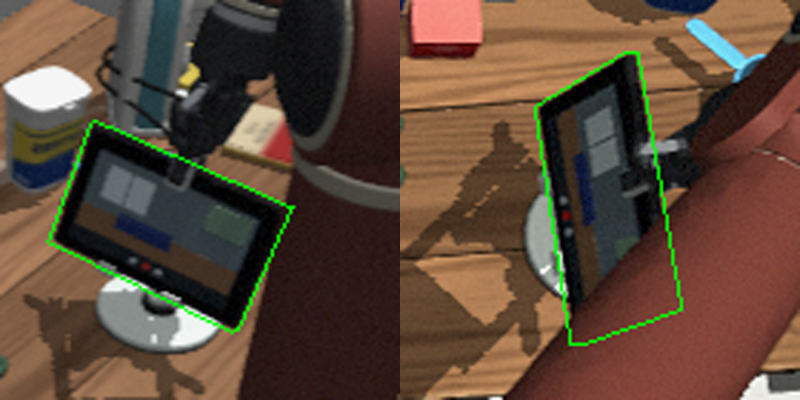

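Emit:
carry_out(series=[[0,0,0,0,0,0,0.1],[0,0,0,0,0,0,0.2],[0,0,0,0,0,0,0.35],[0,0,0,0,0,0,0.5],[0,0,0,0,0,0,0.6],[0,0,0,0,0,0,0.6],[0,-0.15,0.4,0,0,0,0.6],[0,-0.3,0.8,0,0,0,0.6],[0,-0.3,0.8,0,0,0,0.6],[0,-0.1,1,-0.4,0,0,0.6],[0,0,1,-0.7,0,0,0.6],[0,0,0.2,-0.7,0,0,0.6]])

```text
t: 7.85
tool_pos: [0.4646, -0.3263, 0.2906]
tool_rot: [-2.964, 0.005, -0.007]
contact_force: [0.5, -0.2, 0.5]
opening: 0.0513
```

Emit:
carry_out(series=[[0,0.5,0.2,-0.7,0,0,0.6],[0,0.8,0,-0.7,0,0,0.6],[0,1,0,-0.4,0,0.2,0.6],[0,1,0,0,0,0.8,0.6],[0,1,0,0,0,0.8,0.6],[0,1,0,0,0,0.8,0.6],[0,1,0,0,0,0.8,0.6],[0,1,0,0,0,0.8,0.6],[0,1,0,0,0,0.8,0.6],[0,1,0,0,0,0.8,0.6],[0,1,-0.5,0,0,0.8,0.6],[0,1,-0.5,0,0,0.8,0.6]])

```text
t: 9.05
tool_pos: [0.4639, -0.0413, 0.2668]
tool_rot: [-2.926, -1.134, 0.0]
contact_force: [0.6, 0.3, 0.4]
opening: 0.0513
```

```bash
cat > chk.py <<'E'
from h import *
import sys
from scipy.spatial.transform import Rotation as Ro
from scipy.optimize import differential_evolution
o=ctrl.get_obs();R=Ro.from_rotvec(o["tool_rot"]).as_matrix();print(o["t"],o["tool_pos"],"phi",np.arctan2(R[1,1],R[0,1]),R[:,2],o["q"],o["opening"])
s=ctrl.get_image("scene");t=ctrl.get_image("top");P0=np.load("P0.npy")
rs=ctrl.trace(s,"camera");rt=ctrl.trace(t,"camera");print([r["p"] for r in rs],[r["p"] for r in rt])
f=lambda P:cost([P0[0],P0[1],*P],[s,t],[rs[0]["mask"],rt[0]["mask"]])
r=differential_evolution(f,[(-.3,.3),(0,.6)],seed=1,maxiter=60);print("swivel,lean",r.x,r.fun)
np.save("P1.npy",[P0[0],P0[1],*r.x])
crop(s,(220,100,500,380),1.42,"sa.png");crop(t,(190,180,540,320),1.14,"ta.png")
a=[cv2.resize(cv2.imread("pics/"+n),(400,h)) for n,h in(('sa.png',400),('ta.png',160))]
a[1]=np.vstack([a[1],np.zeros((240,400,3),np.uint8)])
cv2.imwrite("pics/"+sys.argv[1],np.hstack(a))
E
python3 chk.py c4.png
```

```text
9.05 [ 0.46386928 -0.04125252  0.26684365] phi -0.8310821440974188 [-0.00135358  0.00295188 -0.99999473] [-0.25024507 -0.36064506  1.92312936  0.00252487  1.58115076  0.58086217] 0.051318528770588824
[0.76] [0.65]
swivel,lean [-0.00951689  0.30492069] 0.10109033576858306
```

View pics/c4.png

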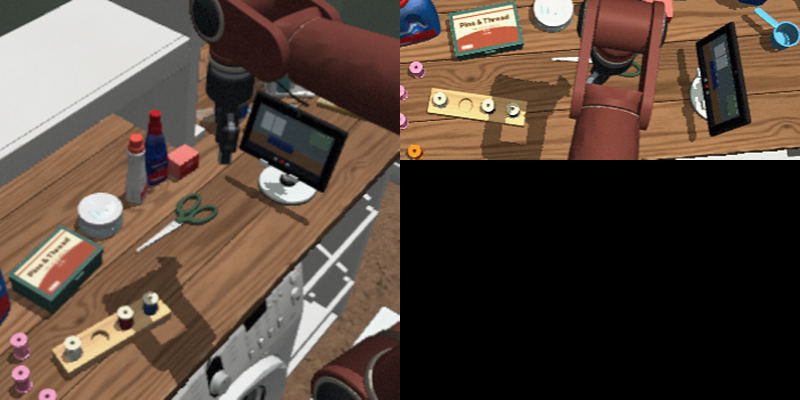

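Emit:
carry_out(series=[[0,0.9,-0.3,0,0,0.7,0.75],[0,0.9,-0.5,0,0,0.7,0.75],[0,0.9,-0.5,0,0,0.7,0.75],[-0.05,0.9,-0.5,0,0,0.7,0.75],[-0.05,0.9,-0.5,0,0,0.7,0.75],[-0.05,0.9,-0.7,0,0,0.7,0.75],[-0.05,0.9,-0.7,0,0,0.7,0.75],[-0.05,0.9,-0.7,0,0,0.7,0.75],[0,0.3,-0.7,0,0,0.5,0.75],[0,0,-0.5,0,0,0,0.75],[0,0,0,0,0,0,0.75]])

```text
t: 10.35
tool_pos: [0.4567, 0.1444, 0.1242]
tool_rot: [-2.454, -1.953, 0.01]
contact_force: [0.0, -0.7, 0.3]
opening: 0.0642
```

```bash
python3 chk.py c5.png; python3 - <<'E'
from h import *
s=ctrl.get_image("scene");t=ctrl.get_image("top")
crop(s,(250,220,390,360),2.85,"sa.png");crop(t,(210,180,350,320),2.85,"ta.png")
a=[cv2.resize(cv2.imread("pics/"+n),(400,400)) for n in('sa.png','ta.png')]
cv2.imwrite("pics/c5b.png",np.hstack(a))
P=np.load("P1.npy")
b=[s["frame"].copy(),t["frame"].copy()]
for im,p in zip(b,(s,t)):cv2.drawContours(im,cv2.findContours(hullmask(p,P).astype(np.uint8),0,2)[0],-1,(0,255,0),1)
cv2.imwrite("pics/c5c.png",np.hstack([cv2.resize(b[0][150:270,370:490],(400,400)),cv2.resize(b[1][190:310,420:540],(400,400))]))
E
```

```text
10.35 [0.45669604 0.1444208  0.12416262] phi -0.22644935119476342 [-7.93817600e-03 -1.99889443e-04 -9.99968472e-01] [ 1.50157739e-01 -2.08981347e-01  2.04366195e+00  1.02321153e-03
  1.31479101e+00  3.76336492e-01] 0.06421051770140655
[0.66] [0.77]
swivel,lean [0.00185487 0.2866852 ] 0.8699199346210035
```

View pics/c5b.png

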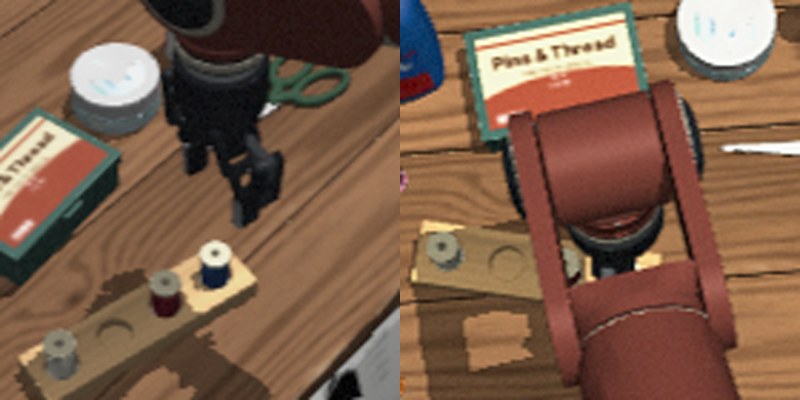

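View pics/c5c.png

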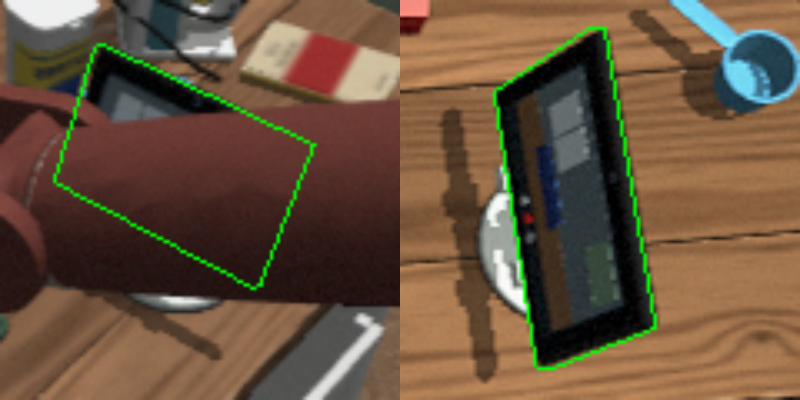

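```bash
python3 - <<'E'
from h import *
from scipy.optimize import differential_evolution
t=ctrl.get_image("top");P0=np.load("P0.npy");m=ctrl.trace(t,"camera")[0]["mask"]
f=lambda P:cost([P0[0],P0[1],*P],[t],[m])
r=differential_evolution(f,[(-.3,.3),(0,.6)],seed=1,maxiter=60);print(r.x,r.fun)
for l in(.26,.28,.3,.32,.35,.38):print(l,f([r.x[0],l]))
# refine mask: dark threshold
g=t["frame"].max(2);P=[P0[0],P0[1],r.x[0],.30]
b=t["frame"].copy()
for l,c in((.27,(0,0,255)),(.35,(0,255,0))):
    h=cv2.convexHull((proj(t,corners([P0[0],P0[1],0,l]))-[420,190]).astype(np.float32)*5)
    if c[1]==0: im=cv2.resize(b[190:310,420:540],None,fx=5,fy=5,interpolation=cv2.INTER_CUBIC)
    cv2.polylines(im,[np.round((h+2.5)).astype(np.int32)],True,c,1)
cv2.imwrite("pics/c6.png",im)
E
```

```text
[-0.00382058  0.29923297] 0.051851851851851816
0.26 0.09070100143061521
0.28 0.07039042462239953
0.3 0.051851851851851816
0.32 0.06518105849582168
0.35 0.08793290043290047
0.38 0.11474980351061048
```

View pics/c6.png

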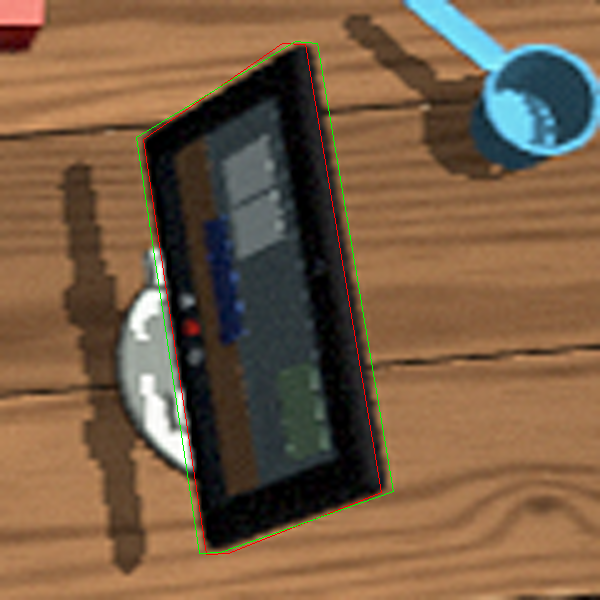

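```bash
python3 - <<'E'
from h import *
from scipy.optimize import differential_evolution
t=ctrl.get_image("top");P0=np.load("P0.npy");z=np.load("m.npz");m1=ctrl.trace(t,"camera")[0]["mask"]
t0=dict(t);s0=ctrl.get_image("scene")
def soft(p,P,m,sc=4):
    h=cv2.convexHull(proj(p,corners(P)).astype(np.float32));a=np.zeros((480*sc,640*sc),np.uint8)
    cv2.fillConvexPoly(a,np.round((h+.5)*sc*16-8).astype(np.int32),255,shift=4)
    a=cv2.resize(a,(640,480),interpolation=cv2.INTER_AREA)/255.
    return np.abs(a-m).sum()/m.sum()
for name,g in (("init top",lambda P:soft(t,P,z["mt"])),("now top",lambda P:soft(t,P,m1))):
    for sd in(1,2):
        b=[(P0[0]-.006,P0[0]+.006),(P0[1]-.006,P0[1]+.006),(-.2,.8),(-.3,.6)]
        r=differential_evolution(g,b,seed=sd,maxiter=60,popsize=10,tol=1e-4);print(name,r.x,r.fun)
g=lambda P:soft(t,[*P[:4]],z["mt"])+.5*soft(s0,P[:4],z["ms"])+soft(t,[P[0],P[1],P[4],P[5]],m1)
r=differential_evolution(g,[(P0[0]-.006,P0[0]+.006),(P0[1]-.006,P0[1]+.006),(.5,.7),(-.2,.2),(-.1,.1),(.2,.45)],seed=1,maxiter=60,popsize=10);print(r.x,r.fun)
E
```

```text
Traceback (most recent call last):
IndexError: list index out of range
```

```bash
cat > fit2.py <<'E'
from h import *
from scipy.optimize import differential_evolution
P0=np.load("P0.npy");z=np.load("m.npz")
s0=ctrl.get_image("scene")
def get(n):
    for _ in range(4):
        t=ctrl.get_image(n)
        for nm in("camera","top_edge","lean"):
            try: r=ctrl.trace(t,nm)
            except Exception as e: r=[]
            if r and r[0]["p"]>.5: return t,r[0]["mask"]
t,m1=get("top");np.savez("m1.npz",m1=m1,f=t["frame"])
def soft(p,P,m,sc=4):
    h=cv2.convexHull(proj(p,corners(P)).astype(np.float32));a=np.zeros((480*sc,640*sc),np.uint8)
    cv2.fillConvexPoly(a,np.round((h+.5)*sc*16-8).astype(np.int32),255,shift=4)
    a=cv2.resize(a,(640,480),interpolation=cv2.INTER_AREA)/255.
    return np.abs(a-m).sum()/m.sum()
if __name__=="__main__":
  for name,g in (("init top",lambda P:soft(t,P,z["mt"])),("now top",lambda P:soft(t,P,m1))):
    b=[(P0[0]-.006,P0[0]+.006),(P0[1]-.006,P0[1]+.006),(-.2,.8),(-.3,.6)]
    r=differential_evolution(g,b,seed=1,maxiter=40,popsize=10,tol=1e-4);print(name,r.x,r.fun)
  g=lambda P:soft(t,[*P[:4]],z["mt"])+.5*soft(s0,P[:4],z["ms"])+soft(t,[P[0],P[1],P[4],P[5]],m1)
  r=differential_evolution(g,[(P0[0]-.006,P0[0]+.006),(P0[1]-.006,P0[1]+.006),(.5,.7),(-.2,.2),(-.1,.1),(.2,.45)],seed=1,maxiter=40,popsize=10);print(r.x,r.fun)
E
time python3 fit2.py
```

```text
init top [ 0.46394092 -0.31414222  0.59505605  0.0020943 ] 0.05157736770065469
now top [ 0.46475226 -0.31476798 -0.0028208   0.30167941] 0.05288744826446085
[ 4.64285664e-01 -3.14439542e-01  5.96283662e-01  3.86175153e-06
 -2.26005203e-03  3.01808935e-01] 0.16683475847870144
real	1m36.861s
user	1m9.608s
sys	0m55.749s
```

Emit:
carry_out(series=[[0.03,0.1,-0.8,0,0,0,0.75],[0,0,-0.9,0,0,0,0.75],[0,0,-0.9,0,0,0,0.75],[0,0,-0.8,0,0,0,0.75],[0,0,-0.4,0,0,0,0.75],[0,0,-0.1,0,0,0,0.75],[0,0,0,0,0,0,0.6],[0,0,0,0,0,0,0.4],[0,0,0,0,0,0,0.2],[0,0,0,0,0,0,0],[0,0,0,0,0,0,0],[0,0,0,0,0,0,0]], grip_force=40)

```text
t: 12.2
tool_pos: [0.4595, 0.1481, 0.0295]
tool_rot: [-2.454, -1.958, 0.001]
contact_force: [0.8, -0.7, 5.5]
opening: 0.0266
```

```bash
python3 - <<'E'
from h import *
print(ctrl.get_obs()["opening"],ctrl.get_obs()["tool_pos"])
s=ctrl.get_image("scene")
crop(s,(250,220,390,360),4,"c7.png")
E
```

```text
0.026592517543160662 [0.45948148 0.14812814 0.02946947]
```

View pics/c7.png

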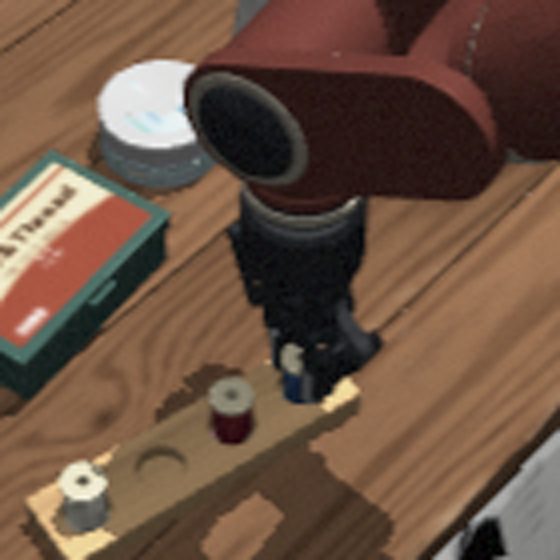

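Emit:
carry_out(series=[[0,0,0.4,0,0,0,0],[0,0,0.8,0,0,0,0],[0,0,0.9,0,0,0,0],[0,0,0.9,0,0,0,0],[0,0,0.9,0,0,0,0],[0,-0.5,0.9,0,0,0,0],[0,-0.8,0.9,0,0,0,0],[0,-1,0.9,0,0,0,0],[0,-1,0.9,0,0,0,0],[0.05,-1,0.3,0,0,0,0],[0.05,-1,0,0.5,0,0,0],[0.05,-1,0,0.5,0,0,0]])

```text
t: 13.45
tool_pos: [0.4612, -0.0099, 0.2231]
tool_rot: [-2.388, -1.908, -0.092]
contact_force: [-0.2, 0.4, -0.6]
opening: 0.0267
```

Emit:
carry_out(series=[[0.05,-1,0.2,0.5,0,0,0],[0,-1,0.2,0.5,0,0,0],[0,-1,0.2,0.5,0,0,0],[0,-1,0,0.5,0,0,0],[0,-0.8,0,0,0,0,0],[0,-0.5,0,0,0,0,0],[0,0,0,0,0,0,0],[0,0,0,0,0,0,0]])

```text
t: 14.25
tool_pos: [0.4628, -0.1413, 0.2378]
tool_rot: [-2.258, -1.804, -0.267]
contact_force: [-0.4, 0.2, -0.4]
opening: 0.0268
```

```bash
python3 - <<'E'
from h import *
from scipy.spatial.transform import Rotation as Ro
P=np.array([.4644,-.3145,-.002,.302]);Rt,_=tab(*P);c=cam(P)
o=ctrl.get_obs();R=Ro.from_rotvec(o["tool_rot"]).as_matrix()
mid=o["tool_pos"]-.002*R[:,2];print("t",o["t"],o["tool_pos"],o["opening"],"in cam frame",Rt.T@(mid-c),"ang",np.arccos(abs(R[:,2]@Rt[:,2])))
e=c+Rt@[-.15,0,0];print("move",(e-mid)/.025, "turn",Ro.from_matrix(np.eye(3)).as_rotvec(), np.cross(-R[:,2],Rt[:,2])/.1)
s=ctrl.get_image("scene");t=ctrl.get_image("top")
for p,n,box in((s,"sa.png",(330,120,480,270)),(t,"ta.png",(390,180,540,330))):
    im=cv2.resize(p["frame"][box[1]:box[3],box[0]:box[2]],(400,400),interpolation=cv2.INTER_CUBIC);f=400/150
    q=lambda X:tuple(int(v) for v in (proj(p,X)[0]-box[:2]+.5)*f)
    h=cv2.convexHull((proj(p,corners(P))-box[:2]+.5).astype(np.float32)*f);cv2.polylines(im,[h.astype(np.int32)],True,(0,255,0),1)
    cv2.line(im,q(mid-R[:,2]*.0215),q(mid+R[:,2]*.0215),(0,0,255),1);cv2.line(im,q(c),q(e),(0,255,255),1)
    cv2.imwrite("pics/"+n,im)
    print([(round(r["p"],2),np.round(np.array(r["position"])*[640,480]-proj(p,mid)[0],1)) for r in ctrl.mark_of(p,"spool_mid")])
cv2.imwrite("pics/c8.png",np.hstack([cv2.imread("pics/sa.png"),cv2.imread("pics/ta.png")]))
crop(s,(220,100,500,380),2,"c8b.png")
E
```

```text
t 14.25 [ 0.4628349  -0.14128428  0.23776808] 0.026814570164792606 in cam frame [-0.1638326  -0.00189879 -0.00703722] ang 0.00638144952429671
move [ 0.07472729 -0.61213732  0.1041801 ] turn [0. 0. 0.] [ 0.0033861  -0.06084084 -0.01895154]
[(0.55, array([0.7, 1.1]))]
[(0.51, array([ 1.4, -1.9]))]
```

View pics/c8.png

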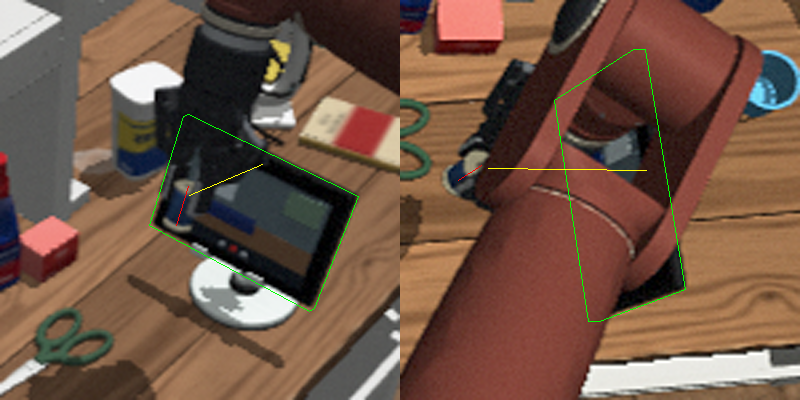

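View pics/c8b.png

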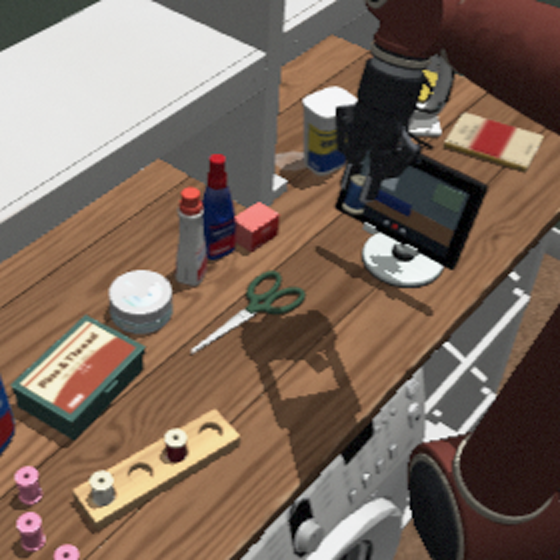

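Emit:
carry_out(series=[[0.04,-0.3,0.05,0,0,0,0],[0.03,-0.3,0.05,0,0,0,0],[0,0,0,0,0,0,0],[0,0,0,0,0,0,0],[0,0,0,0,0,0,0],[0,0,0,0,0,0,0]])

```text
t: 15.05
tool_pos: [0.4647, -0.157, 0.2405]
tool_rot: [-2.259, -1.804, -0.268]
contact_force: [0.5, -0.3, 0.1]
opening: 0.0266
```

```bash
python3 - <<'E'
from h import *
from scipy.spatial.transform import Rotation as Ro
P=np.array([.4644,-.3145,-.002,.302]);Rt,_=tab(*P);c=cam(P)
o=ctrl.get_obs();R=Ro.from_rotvec(o["tool_rot"]).as_matrix()
mid=o["tool_pos"]-.002*R[:,2];print("t",o["t"],o["tool_pos"],o["opening"],"in cam frame",Rt.T@(mid-c),"ang",np.arccos(abs(R[:,2]@Rt[:,2])))
s=ctrl.get_image("scene");t=ctrl.get_image("top")
ims=[]
for p,w in((s,45),(t,45)):
    u=proj(p,mid)[0].astype(int);x0,y0=u-w;f=400/(2*w)
    im=cv2.resize(p["frame"][y0:y0+2*w,x0:x0+2*w],(400,400),interpolation=cv2.INTER_CUBIC)
    k=Rt[:,2];a=np.cross(k,[1,0,0]);a/=np.linalg.norm(a);b=np.cross(k,a)
    for h in(-.0215,.0215):
        ring=np.array([mid+k*h+.014*(np.cos(v)*a+np.sin(v)*b) for v in np.linspace(0,6.28,30)])
        cv2.polylines(im,[np.round((proj(p,ring)-[x0,y0]+.5)*f).astype(np.int32)],True,(0,255,255),1)
    h=cv2.convexHull((proj(p,corners(P))-[x0,y0]+.5).astype(np.float32)*f);cv2.polylines(im,[h.astype(np.int32)],True,(0,255,0),1)
    ims.append(im)
cv2.imwrite("pics/c9.png",np.hstack(ims))
E
```

```text
t 15.05 [ 0.46473549 -0.15695928  0.24046698] 0.026613973114339218 in cam frame [-1.49674934e-01  3.18577721e-05  2.00626185e-04] ang 0.0058345979090387665
```

View pics/c9.png

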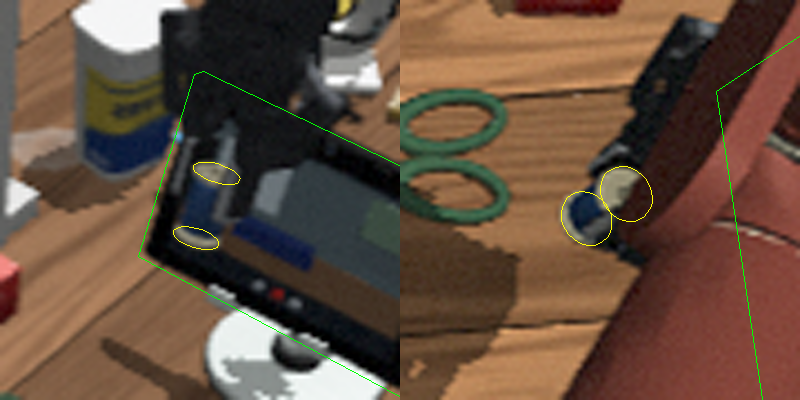

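```bash
python3 -c "
from station import ctrl
print(ctrl.finish_job())"
```

```text
the job is handed in; nothing more can be done
None
```

I turned the tablet, took the blue spool out of the rack and handed the job in at about 15 s. The spool was still in the fingers in front of the tablet's camera. The hand-in gave no verdict.

- **Tablet:** I pinched the top edge and turned the tablet from about 34° to square left, then leaned it back. After I let go, the camera fits put the swivel at about 0 rad and the lean at about 0.30 rad (17°). The arm had commanded 20°, so either the slab slipped slightly in the pads or it sprang back. It is inside the 15–25° limit, but the lean is the tightest margin. I accepted it without re-pinching and set the spool's position and tilt to the measured lean.
- **Spool:** From the arm pose and the fitted tablet pose, its centre is 150 mm out from the camera and less than 1 mm off its axis. Its long axis is within 1° of the screen's uprights, assuming it sits straight in the fingers. The drawn outline matched the spool in both pictures, and the finger opening held at about 27 mm.
- **Everything else:** The last wide picture, taken just before the final small move, shows the red and white spools standing in the rack. The scissors, tin and carton looked undisturbed, though I only judged that by eye.
- **Disagreements:** The detector missed the tablet once, and one fit was spoiled by the arm blocking the view. I refitted both.

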